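Invert a washed bottle onto a clip peg to dry

TASK

Pick up the empty blue drinks bottle that lies on the worktop, turn it upside down and put it over the tall grey peg of the draining rack. Press it down gently past the three orange spring clips until they click out inside the bottle and its rim sits on the orange collar below them, then let go. The collar can be set at any height on the peg, so feel for it; leave the other things where they are.

Things in the scene. Friction and masses are not known exactly. Their poses are not given: they have to be found in the camera images.
- bottle: Empty open blue plastic bottle, round, 122 mm long, about 0.16 kg, lying on its side with its axis 28 mm above the worktop. Body 56 mm in diameter from the closed base to 80 mm, shoulder to 98 mm, then a neck of 42 mm to the rim. Origin on the axis at the outer face of the base; x axis from base to mouth.
- bottle_mouth (a point): Centre of the bottle's rim (the open end), on the axis 122 mm from the base. Walls are 3 mm: the neck's straight bore is 36 mm wide (24 mm long), the body's 50 mm.
- bottle_base (a point): Centre of the outer face of the bottle's closed base (the bottle's origin). A gripper that slants at 45 degrees clears the base only if it grips within about 30 mm of it.
- rack: Fixed white draining rack: a tray 130 x 250 mm (x, y), rim 18 mm high, origin under its centre on the worktop, z up. At y = +50 mm of it stands the tall grey peg, at y = -65 mm a short peg on which a small cream mug already hangs upside down (top of the mug 66 mm above the worktop, reaching from y = -20 to y = -120 mm; part of the rack, does not move).
- peg_foot (a point): On the axis of the tall peg, 18 mm above the worktop: where the top of the orange collar (a disc of 62 mm diameter) is at its lowest setting. The collar stands 0 to 33 mm higher, which is not reported, and holds its height when pressed. The rim of the inverted bottle must come to rest on it.
- peg_tip (a point): Centre of the top of the tall peg, 92 mm above peg_foot. The peg is 31 mm in diameter and narrows over its top 8 mm to 24 mm.
- clip0 (a joint): One of the three orange nubs round the peg, middles 33 mm above the collar's top; value in m: 0 = sprung out (5 mm proud of the peg), 0.0025 to 0.004 = pressed in by the neck. The bottle hangs up on the nubs by its own weight; a push of about 5 to 10 N takes the neck over them, then they spring out inside the shoulder and the rim meets the collar.
- clip1 (a joint): One of the three orange nubs round the peg, middles 33 mm above the collar's top; value in m: 0 = sprung out (5 mm proud of the peg), 0.0025 to 0.004 = pressed in by the neck. 
- clip2 (a joint): One of the three orange nubs round the peg, middles 33 mm above the collar's top; value in m: 0 = sprung out (5 mm proud of the peg), 0.0025 to 0.004 = pressed in by the neck. 
- ramekin: bystander: small round white bowl, 78 mm across, 40 mm high; origin under its centre
- mill_2: bystander: salt shaker, glass with a grey top, 44 mm across, 90 mm high; origin under its centre
- lemon_2: bystander: yellow lemon, 84 mm long, 55 mm high; origin under its middle

How it is judged (in metres and radians):
At the end, for the whole second after the job is handed in: The bottle stands upside down over the tall peg, pushed down past the clips: all three clips have sprung out again inside it (to within 1.8 mm), its rim is less than 36.5 mm above peg_foot and within 6 mm of the peg's axis, its base is above, within 10 mm of that axis; it is at rest and released (z of bottle_mouth in the frame of peg_foot below 0.0365 m and value of joint each of clip0, clip1, clip2 below 0.0018 m and horizontal distance between bottle_mouth and peg_foot below 0.006 m and z of bottle_base in the frame of peg_foot above 0.115 m and horizontal distance between bottle_base and peg_foot below 0.01 m and linear speed of bottle below 0.02 m/s); the robot touches nothing.
It fails at once if the bottle is rammed onto the rack (more than 60 N) (contact force between bottle and rack above 60 N).
It fails at once if the ramekin is displaced by more than 3 cm (distance of ramekin from where it was at the start of the episode above 0.03 m).
It fails at once if the salt mill is displaced by more than 3 cm (distance of mill_2 from where it was at the start of the episode above 0.03 m).
It fails at once if the lemon is displaced by more than 3 cm (distance of lemon_2 from where it was at the start of the episode above 0.03 m).
It also fails if it takes over 54 s, if anything falls off the work surface, if the arm or the gripper's body presses on something with over 40 N, if the wrist force passes 120 N, or if a joint passes its speed limit or range.

ROBOT

A 7-joint arm with a two-finger parallel gripper is mounted at the origin on a cart in front of the work surface, level with it; the furniture and walls round the work are solid. World frame = base frame: x ahead of the robot, y to its left, z up, the work surface at z = 0. Lengths are in mm, angles in rad, forces in N, time in s.
With the tool pointing down it reaches from about 400 to 875 mm from the base axis. Payload 4.4 kg.
Tool frame: the origin (TCP) lies on the mounting face of the last link; the fingertips stand 173 mm ahead of it and the grasp point (between the pads) lies 155 mm ahead of it; z points along the fingers, y is the line along which they close (so a half turn about z gives the same grasp; the last joint's range is limited). The gripper opens to 85 mm and grips with 20 to 120 N. Pads are 22 mm wide; open, the fingers measure 114 mm over their backs; the gripper's body (76 mm by 85 mm) begins 54 mm behind the grasp point. The pads swing forward as they close: fully open they stand 13 mm farther back than shut.
Start: joints at [-1.368, 0.628, 0.038, 1.517, -0.027, 0.996, -0.02], TCP at [172.604, 626.676, 404.713] pointing down, gripper open.
Joint ranges: [-3.06, 3.06], [-0.37, 2.12], [-1.25, 1.32], [0.18, 2.47], [-1.1, 4.24], [0.23, 1.98], [-2.94, 2.94]. Speed limits (rad/s): [2.57, 2.57, 3.14, 3.14, 3.14, 3.14, 3.14].

INTERFACE

Orientations are given as a 3x3 rotation matrix whose columns are the frame's x, y, z axes.
In Python, from station import arm, snapshot, camera_params, find_in, trace, mark_of gives the robot as it stands.
- The arm moves only by the shell command python3 -m crank 'ROWS'. ROWS is JSON, a list of rows, each a list of 3 entries, a list of its own where there are three numbers: the shift along the tool's x, y, z normalised to -1 to 1, where 1 is 10 cm, then the turn, a rotation vector about the tool's x, y, z normalised to -1 to 1, where 1 is 90 degrees, then the closure, from 0 (fully open) to 1 (shut). In form: [[[dx, dy, dz], [wx, wy, wz], claw], ...]. A call has exactly 10 rows; each row is the pose to reach, as a shift and turn from the pose commanded when the call began, along the tool's axes at that moment; what a row does not reach only later rows make up. A row lasts 1/8 s, in which the tool goes at most 62.5 mm and 10.7 degrees, less where a joint would pass 70% of its speed; a pose out of reach is approached as far as the arm can. A call with a number of a shift or a turn outside -1 to 1 is refused whole. A call with a gripper value outside its range is refused whole. The fingers move at their own pace and stop on an object; the grip force is fixed at half the most. Time passes only in rows, so rows that repeat a pose let the fingers close, or fill a call up. It gives the time, the measured TCP pose, the force, the opening and the grip force at its end, in the units of the state.
- arm.get_state(): the state, without advancing time (a new reading comes with each control period).
- snapshot(name): name is "scene" or "top"; returns the picture (384x512x3 uint8, red, green, blue); there is no depth.
- camera_params(name): a dict with "intrinsics" (3x3 intrinsics, pixels), "xyz" and "orientation" of the camera in the world. Camera axes: x right, y up, looking along -z (the intrinsics and any distortion apply to the point x, -y, -z); pixel columns grow to the right and rows downward; lengths in mm; the calibration is good to about 2 mm. A picture is of the moment at which its call begins. camera_params takes no time and is no camera call.
- arm.job_done(): hands the job in; it is judged then, once.
Trained networks look in the newest picture that a camera, given by its name, has taken for a name from the list of things; names that differ only in an ending like _2 or _b are one class to them, and where a whole thing is asked for, a point or a joint stands for the part that bears it (a point fixed in the world has none). Each returns a list of dicts, best first, with "score" (0 to 1); they miss things now and then, are a little off and sometimes report something else, mostly with a low value. They report only what shows in the picture. A call takes as long as a camera call.
- find_in(camera, label): "box" ([centre column, centre row, width, height] in pixels, round what is visible of it).
- trace(camera, label): "region" (384x512 bool, what is visible of it) and "box" ([centre column, centre row, width, height] in pixels, round what is visible of it).
- mark_of(camera, label): "position" ([column, row] in pixels: a listed point, or the origin of a listed thing).
The state is a dict: "time_s": time; "qpos": joint angles; "qvel": joint speeds; "joint_efforts": joint torques, N m; "tcp_pos": TCP position; "tool_rot": TCP orientation; "force": force on the tool from outside, world axes, zero at the start; "ft_torque": the same for the moment, N m; "finger_gap": finger opening in mm; "grasp_force": force on a finger pad.
Only numpy, scipy, OpenCV 4.12 (cv2) and the standard library are available. Lean on these libraries where they do the work, as an engineer would, in place of code of your own. Each camera call takes 0.05 s, during which the arm holds its last target. There are 200 camera calls.

## Working session

There is one attempt and no reset: what is moved stays moved. The work goes in short steps, Python scripts to look and compute and a shell command to move; the robot and the scene stay as the last step left them, time stands still between calls to the robot, and variables do not carry over. Pictures are saved under pics/ and viewed, at most 10 in all, crops included, and the job is handed in when it is done.

```bash
mkdir -p pics; cat > h.py <<'E'
import numpy as np, cv2
from station import arm, snapshot, camera_params, find_in, trace, mark_of
def ray(cam,px):
    p=camera_params(cam);K=np.array(p["intrinsics"]);R=np.array(p["orientation"]);c=np.array(p["xyz"])
    d=np.linalg.inv(K)@[px[0],px[1],1]; d=R@(d*[1,-1,-1]); return c,d/np.linalg.norm(d)
def onz(cam,px,z):
    c,d=ray(cam,px); return c+d*(z-c[2])/d[2]
def tri(p1,p2):
    (a,u),(b,v)=ray("scene",p1),ray("top",p2)
    A=[np.eye(3)-np.outer(x,x) for x in(u,v)]
    X=np.linalg.solve(A[0]+A[1],A[0]@a+A[1]@b)
    return X,[np.linalg.norm(A[0]@(X-a)),np.linalg.norm(A[1]@(X-b))]
E
python3 - <<'E'
from h import *
np.set_printoptions(precision=1,suppress=True)
ims={}
for c in("scene","top"):
    ims[c]=snapshot(c)
    p=camera_params(c);print(c,p["xyz"],np.array(p["intrinsics"]).tolist(), p.keys())
cv2.imwrite("pics/a.png",np.hstack([ims["scene"],ims["top"]])[:,:,::-1][:, :])
cv2.imwrite("pics/a.png",cv2.resize(cv2.imread("pics/a.png"),(800,300),interpolation=cv2.INTER_AREA))
Z=dict(bottle_mouth=28,bottle_base=28,peg_foot=18,peg_tip=110,rack=0,ramekin=0,mill_2=0,lemon_2=0)
for n,z in Z.items():
    m={}
    for c in("scene","top"):
        r=mark_of(c,n)
        if r: m[c]=r[0]["position"]; print(n,c,round(r[0]["score"],2),np.array(m[c]),onz(c,m[c],z))
    if len(m)==2: print("  tri",*tri(m["scene"],m["top"]))
s=arm.get_state();print(s["time_s"],s["tcp_pos"],np.array(s["tool_rot"]))
E
```

```text
scene [-480.  -438.9 1034.3] [[498.34321152541753, 0.0, 259.8400243909853], [0.0, 498.34321152541753, 185.99466546562184], [0.0, 0.0, 1.0]] dict_keys(['intrinsics', 'xyz', 'orientation'])
top [ 370.2  180.9 1205.9] [[471.0647883220056, 0.0, 252.4790301295571], [0.0, 471.0647883220056, 180.78974319123077], [0.0, 0.0, 1.0]] dict_keys(['intrinsics', 'xyz', 'orientation'])
bottle_mouth scene 0.8 [252.4 192.1] [559.5 221.1  28. ]
bottle_mouth top 0.66 [243.4 182.3] [563.2 212.7  28. ]
  tri [560.2 216.3  30.2] [np.float64(4.4794902979453335), np.float64(4.4794902979453495)]
bottle_base scene 0.96 [216.4 197.9] [475.1 301.6  28. ]
bottle_base top 0.7 [204.3 216.2] [478.1 311.2  28. ]
  tri [480.5 309.6  20.6] [np.float64(2.9709959580091216), np.float64(2.9709959580090057)]
peg_foot scene 0.83 [308.1 227.3] [518.   -0.5  18. ]
peg_foot top 0.9 [327.5 188.9] [545.8  -1.   18. ]
  tri [544.1   2.6  -2.3] [np.float64(8.044705512618824), np.float64(8.04470551261902)]
peg_tip scene 0.58 [313.  199.4] [539.3   1.6 110. ]
peg_tip top 0.86 [333.6 188.5] [533.   -1.3 110. ]
  tri [532.5  -0.8 115.8] [np.float64(0.5575786795667625), np.float64(0.5575786795667744)]
rack scene 0.74 [325.8 236.8] [527.  -55.9   0. ]
rack top 0.57 [344.4 197.5] [525.7 -46.5   0. ]
  tri [528.7 -51.   -5. ] [np.float64(4.171126643765205), np.float64(4.17112664376528)]
ramekin scene 0.95 [197.7 171. ] [585.5 461.2   0. ]
ramekin top 0.59 [148.9 169.9] [603.  460.1   0. ]
  tri [602.1 467.7 -13.1] [np.float64(5.73346060303563), np.float64(5.733460603035603)]
mill_2 scene 0.62 [306.4 194. ] [673.7  84.7   0. ]
mill_2 top 0.56 [294.5 144.7] [666.6  78.7   0. ]
  tri [664.2  79.9   8.9] [np.float64(0.46050699051166855), np.float64(0.4605069905116643)]
lemon_2 top 0.68 [139.8 247.6] [402.2 477.6   0. ]
0.9 [172.6 626.7 404.7] [[-1.   0.3 -0. ]
 [ 0.3  1.  -0. ]
 [ 0.  -0.  -1. ]]
```

View pics/a.png

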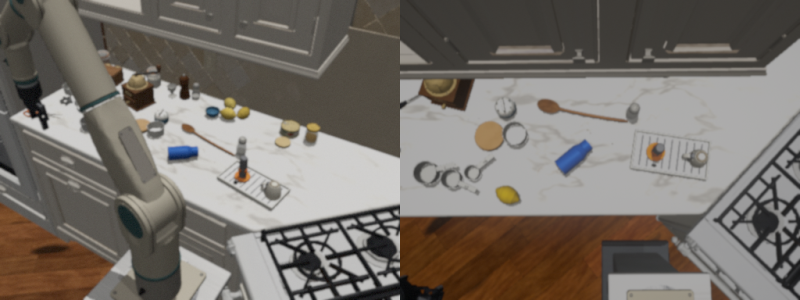

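The picture shows the bottle at about (573,155) in the right half (mouth to the upper right), the orange collar and peg at (655,152), the mug on the rack at (697,157) and the mill at (632,113). I'll refine the bottle axis and the peg with masks and a close crop.

```bash
python3 - <<'E'
from h import *
np.set_printoptions(precision=1,suppress=True)
a=snapshot("scene");b=snapshot("top")
m=trace("top","bottle")[0]["region"]
p=np.argwhere(m)[:,::-1].astype(float)
W=np.array([onz("top",q,30)[:2] for q in p])
c=W.mean(0);w,v=np.linalg.eigh(np.cov((W-c).T));u=v[:,1];u*=np.sign(u[0])
t=(W-c)@u; s=(W-c)@[-u[1],u[0]]
print("c",c,"u",u,np.degrees(np.arctan2(u[1],u[0])),"ends",c+u*t.min(),c+u*t.max(),t.max()-t.min(),"s",s.min(),s.max())
for k in range(0,8):
    l=t.min()+k*(t.max()-t.min())/8; q=s[(t>=l)&(t<l+15)]; print(round(q.max()-q.min(),1),round((q.max()+q.min())/2,1),end="; ")
print()
for cam,im in(("scene",a),("top",b)):
    hsv=cv2.cvtColor(im,cv2.COLOR_RGB2HSV)
    o=cv2.inRange(hsv,(5,150,120),(22,255,255)); n,l,st,ce=cv2.connectedComponentsWithStats(o)
    for i in range(1,n):
        if st[i,4]>15: print(cam,"orange",st[i],ce[i])
c1=cv2.resize(a[160:270,240:380],None,fx=4,fy=4,interpolation=cv2.INTER_CUBIC)[:, :400]
c1=cv2.resize(a[170:245,265:340],(400,400),interpolation=cv2.INTER_CUBIC)
c2=cv2.resize(b[150:225,285:360],(400,400),interpolation=cv2.INTER_CUBIC)
cv2.imwrite("pics/b.png",np.hstack([c1,c2])[:,:,::-1])
# consistency: predicted pixels of peg axis at heights
def proj(cam,X):
    p=camera_params(cam);q=np.array(p["orientation"]).T@(np.array(X)-p["xyz"]);q=np.array(p["intrinsics"])@(q*[1,-1,-1]);return q[:2]/q[2]
for z in(18,51,110):
    print(z,[proj(c,(534,-1,z)) for c in("scene","top")])
E
```

```text
c [520.8 266.1] u [ 0.6 -0.8] -51.09508162444036 ends [483.5 312.3] [561.1 216.2] 123.46515269634432 s -26.970973860503772 27.861773060847987
52.6 -0.2; 53.0 -0.5; 51.9 0.1; 52.4 -0.3; 53.6 0.7; 52.5 1.6; 43.8 -0.9; 42.2 -0.2; 
scene orange [301 217  18  15 108] [310.  226.4]
scene orange [  0 270  27  16 234] [ 11.6 277.3]
scene orange [  0 286  47  18 401] [ 20.9 294. ]
scene orange [  0 303   7  10  39] [  2.1 307.2]
scene orange [122 342  20  16  93] [131.4 349.4]
scene orange [ 72 346  33  21 220] [ 92.7 355.1]
scene orange [ 30 351  13   3  16] [ 36.2 351.8]
scene orange [  0 357  11   6  37] [  5.4 360.2]
scene orange [ 30 361  24   5  68] [ 41.1 363.2]
scene orange [  0 371   8   7  26] [  2.8 373.9]
scene orange [ 25 370  31   5  59] [ 38.7 372.2]
top orange [317 184  21  21 151] [324.  195.6]
18 [array([310.7, 224.2]), array([327.6, 193.5])]
51 [array([311.5, 216. ]), array([329.6, 191.7])]
110 [array([313. , 200.7]), array([333.5, 188.1])]
```

View pics/b.png

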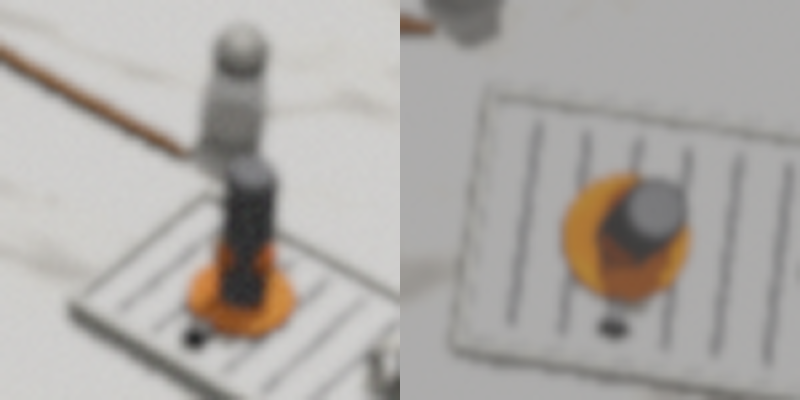

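Top crop: peg tip at original pixel (333,189), collar centre at (327.6,194.6), with the rack turned slightly. That puts the peg at about (532,-0.5). In the scene crop, the tip is at (312,202), which agrees.

```bash
cat >> h.py <<'E'
from scipy.spatial.transform import Rotation as Ro
np.set_printoptions(precision=3,suppress=True)
PEG=np.array([532,-.5]); PSI=np.radians(-50.5); U=np.array([np.cos(PSI),np.sin(PSI),0]); BASE=np.array([482.3,311.5,28])
def rot(head,beta):  # tool x heading (deg) and tilt about tool y (deg); 0 tilt = pointing down
    h=np.radians(head);x=np.array([np.cos(h),np.sin(h),0]);z=np.array([0,0,-1.]);b=np.radians(beta)
    z2=z*np.cos(b)+x*np.sin(b);x2=x*np.cos(b)-z*np.sin(b);return np.c_[x2,np.cross(z2,x2),z2]
def go(G,R,ahead=155,ref=None):   # put grasp point at G
    s=arm.get_state();R0=np.array(s["tool_rot"]);p=np.array(s["tcp_pos"])
    T=np.array(G)-ahead*R[:,2]
    print("t",s["time_s"],"tcp",p,"target",T,"shift",R0.T@(T-p)/100,"turn",Ro.from_matrix(R0.T@R).as_rotvec()/(np.pi/2),"q",np.array(s["qpos"]),"F",np.array(s["force"]),"gap",s["finger_gap"])
RG=rot(np.degrees(PSI)+180,-45); GR=BASE+20*U
E
python3 -c "
from h import *
go(GR-90*RG[:,2],RG)"
```

```text
t 1.05 tcp [172.564 626.658 404.688] target [384.827 429.745 201.241] shift [-2.569 -1.335  2.034] turn [ 0.153 -0.484  0.37 ] q [-1.368  0.628  0.038  1.517 -0.027  0.996 -0.02 ] F [-0.063 -0.068  0.598] gap 85.52803211082448
```

```bash
python3 -m crank '[[[-0.2,-0.1,0.1],[0.02,-0.06,0.05],0],[[-0.4,-0.2,0.2],[0.03,-0.12,0.09],0],[[-0.6,-0.3,0.3],[0.05,-0.18,0.14],0],[[-0.8,-0.4,0.4],[0.07,-0.24,0.18],0],[[-1,-0.5,0.5],[0.09,-0.3,0.22],0],[[-1,-0.55,0.6],[0.11,-0.36,0.27],0],[[-1,-0.6,0.7],[0.13,-0.42,0.32],0],[[-1,-0.65,0.8],[0.15,-0.48,0.37],0],[[-1,-0.65,0.8],[0.15,-0.48,0.37],0],[[-1,-0.65,0.8],[0.15,-0.48,0.37],0]]'; python3 -c "
from h import *
go(GR-90*RG[:,2],RG)"
```

```text
time_s: 2.3
tcp_pos: [252.0, 537.7, 325.2]
tool_rot: [[-0.454, 0.77, 0.448], [0.551, 0.638, -0.538], [-0.701, 0.003, -0.714]]
force: [0.9, 0.2, -0.7]
finger_gap: 85.6
grasp_force: 0.0
t 2.3 tcp [251.975 537.724 325.153] target [384.827 429.745 201.241] shift [-0.329  0.331  2.061] turn [ 0.002 -0.006 -0.   ] q [-1.644  0.851  0.529  1.619  0.298  1.173 -0.678] F [ 0.912  0.175 -0.691] gap 85.60711438919594
```

```bash
python3 -m crank '[[[-0.06,0.06,0.3],[0,0,0],0],[[-0.12,0.12,0.6],[0,0,0],0],[[-0.18,0.18,0.9],[0,0,0],0],[[-0.24,0.24,1],[0,0,0],0],[[-0.33,0.33,1],[0,0,0],0],[[-0.33,0.33,1],[0,0,0],0],[[-0.33,0.33,1],[0,0,0],0],[[-0.33,0.33,1],[0,0,0],0],[[-0.33,0.33,1],[0,0,0],0],[[-0.33,0.33,1],[0,0,0],0]]'; python3 -m crank '[[[0,0,0.25],[0,0,0],0],[[0,0,0.5],[0,0,0],0],[[0,0,0.75],[0,0,0],0],[[0,0,0.95],[0,0,0],0],[[0,0,1],[0,0,0],0],[[0,0,1],[0,0,0],0],[[0,0,1],[0,0,0],0],[[0,0,1],[0,0,0],0],[[0,0,1],[0,0,0],0],[[0,0,1],[0,0,0],0]]'; python3 - <<'E'
from h import *
a=snapshot("scene");b=snapshot("top")
go(GR,RG)
c1=cv2.resize(a[150:225,180:280],(400,300),interpolation=cv2.INTER_CUBIC)
c2=cv2.resize(b[150:240,170:290],(400,300),interpolation=cv2.INTER_CUBIC)
cv2.imwrite("pics/c.png",np.hstack([c1,c2])[:,:,::-1])
E
```

```text
time_s: 3.55
tcp_pos: [336.7, 486.4, 276.6]
tool_rot: [[-0.452, 0.771, 0.448], [0.55, 0.637, -0.54], [-0.702, 0.002, -0.712]]
force: [-0.6, 0.3, 0.4]
finger_gap: 85.6
grasp_force: 0.0
time_s: 4.8
tcp_pos: [381.7, 432.4, 205.7]
tool_rot: [[-0.452, 0.771, 0.448], [0.55, 0.637, -0.54], [-0.702, 0.003, -0.712]]
force: [0.3, 0.5, 0.1]
finger_gap: 85.6
grasp_force: 0.0
t 4.9 tcp [381.748 432.319 205.549] target [425.306 380.639 137.602] shift [-0.004  0.005  0.958] turn [ 0.002 -0.005 -0.001] q [-1.425  1.005  0.557  1.793  0.387  0.752 -0.671] F [-0.12  -0.537  0.245] gap 85.27770154774221
```

View pics/c.png

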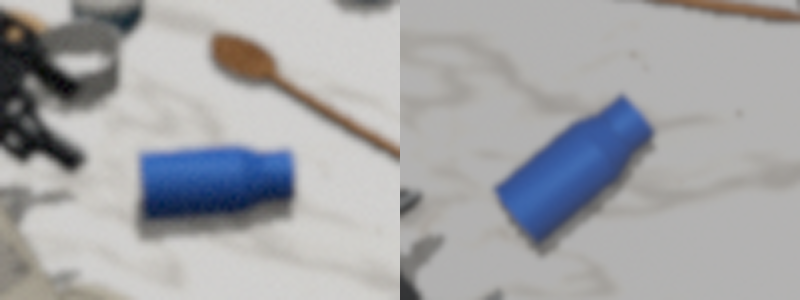

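Left crop: the open fingers point at the bottle from the base side. Right crop: bottle undisturbed, base at original pixel (206,214) and mouth at (241,184). I'll advance and close.

```bash
python3 -m crank '[[[0,0,0.2],[0,0,0],0],[[0,0,0.4],[0,0,0],0],[[0,0,0.6],[0,0,0],0],[[0,0,0.75],[0,0,0],0],[[0,0,0.9],[0,0,0],0],[[0,0,0.98],[0,0,0],0],[[0,0,0.98],[0,0,0],0],[[0,0,0.98],[0,0,0],0],[[0,0,0.98],[0,0,0],0.5],[[0,0,0.98],[0,0,0],1]]'; python3 -m crank '[[[0,0,0],[0,0,0],1],[[0,0,0],[0,0,0],1],[[0,0,0],[0,0,0],1],[[0,0,0],[0,0,0],1],[[0,0,0],[0,0,0],1],[[0,0,0],[0,0,0],1],[[0,0,0],[0,0,0],1],[[0,0,0],[0,0,0],1],[[0,0,0],[0,0,0],1],[[0,0,0],[0,0,0],1]]'; python3 -c "
from h import *
R0=np.array(arm.get_state()['tool_rot']);L=np.array([425,380,137.])
go(GR+[0,0,180],rot(np.degrees(PSI)+180,0))"
```

```text
time_s: 6.15
tcp_pos: [425.6, 379.7, 136.2]
tool_rot: [[-0.452, 0.771, 0.449], [0.55, 0.637, -0.54], [-0.702, 0.003, -0.712]]
force: [0.1, -0.0, 2.0]
finger_gap: 55.7
grasp_force: 63.0
time_s: 7.4
tcp_pos: [425.7, 379.6, 136.1]
tool_rot: [[-0.452, 0.771, 0.449], [0.55, 0.637, -0.54], [-0.702, 0.003, -0.712]]
force: [-2.8, 2.2, 5.5]
finger_gap: 55.4
grasp_force: 63.3
t 7.4 tcp [425.713 379.581 136.145] target [495.022 296.068 363.   ] shift [-2.366  0.009 -0.853] turn [ 0.002  0.496 -0.   ] q [-1.337  1.128  0.579  1.838  0.425  0.552 -0.701] F [-2.795  2.172  5.529] gap 55.38838614121344
```

Gripped at 55 mm. Lift, then start righting the tool.

```bash
python3 -m crank '[[[-0.2,0,-0.2],[0,0,0],1],[[-0.4,0,-0.4],[0,0,0],1],[[-0.6,0,-0.6],[0,0,0],1],[[-0.8,0,-0.8],[0,0.06,0],1],[[-1,0,-1],[0,0.14,0],1],[[-1,0,-1],[0,0.22,0],1],[[-1,0,-1],[0,0.3,0],1],[[-1,0,-1],[0,0.38,0],1],[[-1,0,-1],[0,0.46,0],1],[[-1,0,-1],[0,0.5,0],1]]'; python3 -c "
from h import *
for h in (90,45,0):
  print(h);go([*PEG,200],rot(h,45))"
```

```text
time_s: 8.65
tcp_pos: [426.6, 377.1, 276.9]
tool_rot: [[-0.635, 0.773, -0.005], [0.773, 0.635, 0.009], [0.01, 0.002, -1.0]]
force: [-0.0, 0.2, -2.0]
finger_gap: 55.2
grasp_force: 64.0
90
t 8.65 tcp [426.561 377.138 276.92 ] target [ 532.    -110.102  309.602] shift [-4.43  -2.278 -0.375] turn [-0.173  0.473  0.414] q [-0.755  0.684 -0.024  1.86   0.009  0.595 -0.093] F [-0.031  0.234 -2.019] gap 55.24673562194592
45
t 8.65 tcp [426.561 377.138 276.92 ] target [454.5   -78.    309.602] shift [-3.69  -2.673 -0.369] turn [-0.37   0.398  0.884] q [-0.755  0.684 -0.024  1.86   0.009  0.595 -0.093] F [-0.031  0.234 -2.019] gap 55.24673562194592
0
t 8.65 tcp [426.561 377.138 276.92 ] target [422.398  -0.5   309.602] shift [-2.888 -2.429 -0.36 ] turn [-0.564  0.259  1.345] q [-0.755  0.684 -0.024  1.86   0.009  0.595 -0.093] F [-0.031  0.234 -2.019] gap 55.24673562194592
```

```bash
python3 -m crank '[[[-0.2,-0.15,-0.1],[0,0,0.09],1],[[-0.4,-0.3,-0.2],[0,0,0.18],1],[[-0.6,-0.45,-0.3],[0,0,0.27],1],[[-0.8,-0.6,-0.4],[0,0,0.36],1],[[-1,-0.72,-0.5],[0,0,0.45],1],[[-1,-0.8,-0.6],[0,0,0.54],1],[[-1,-0.9,-0.7],[0,0,0.63],1],[[-1,-1,-0.8],[0,0,0.72],1],[[-1,-1,-0.8],[0,0,0.81],1],[[-1,-1,-0.8],[0,0,0.9],1]]'; python3 -c "
from h import *
for h in (45,):
  print(h);go([*PEG,245],rot(h,45))"
```

```text
time_s: 9.9
tcp_pos: [412.5, 236.6, 356.0]
tool_rot: [[0.666, 0.746, -0.003], [0.746, -0.666, 0.007], [0.003, -0.007, -1.0]]
force: [0.2, 0.1, -1.3]
finger_gap: 55.4
grasp_force: 64.1
45
t 9.9 tcp [412.532 236.588 355.951] target [454.5   -78.    354.602] shift [-2.067  2.408 -0.009] turn [-0.018  0.498  0.032] q [-0.861  0.484  0.404  2.052 -0.314  0.663 -0.977] F [ 0.166  0.105 -1.35 ] gap 55.40165553639169
```

```bash
python3 -m crank '[[[-0.15,0.15,0],[0,0.05,0],1],[[-0.3,0.35,0],[0,0.1,0],1],[[-0.45,0.5,0],[0,0.16,0],1],[[-0.6,0.7,0],[0,0.22,0.01],1],[[-0.7,0.85,0],[0,0.28,0.01],1],[[-0.86,1,0],[0,0.34,0.02],1],[[-0.86,1,0],[-0.01,0.4,0.03],1],[[-0.86,1,0],[-0.02,0.46,0.03],1],[[-0.86,1,0],[-0.02,0.5,0.03],1],[[-0.86,1,0],[-0.02,0.5,0.03],1]]'; python3 -c "
from h import *
for h in (45,):
  print(h);go([*PEG,245],rot(h,45))"
```

```text
time_s: 11.15
tcp_pos: [470.0, 77.2, 425.8]
tool_rot: [[0.526, 0.735, 0.427], [0.535, -0.677, 0.506], [0.661, -0.038, -0.749]]
force: [0.1, -0.4, -1.6]
finger_gap: 55.4
grasp_force: 64.4
45
t 11.15 tcp [469.952  77.241 425.83 ] target [454.5   -78.    354.602] shift [-1.382  0.964 -0.318] turn [-0.035  0.04   0.003] q [ 0.537  0.389 -0.765  2.193 -1.099  0.233  0.158] F [ 0.055 -0.43  -1.62 ] gap 55.41164000497558
```

The wrist hit its limits (j5, j6). I'll fit the kinematics from the logged poses to choose a heading that can be reached.

```bash
cat > kin.py <<'E'
from h import *
import itertools
from scipy.optimize import least_squares
Q=np.array([[-1.368,.628,.038,1.517,-.027,.996,-.02],[-1.644,.851,.529,1.619,.298,1.173,-.678],[-1.425,1.005,.557,1.793,.387,.752,-.671],[-1.337,1.128,.579,1.838,.425,.552,-.701],[-.755,.684,-.024,1.86,.009,.595,-.093],[-.861,.484,.404,2.052,-.314,.663,-.977],[.537,.389,-.765,2.193,-1.099,.233,.158]])
P=np.array([[172.6,626.7,404.7],[252,537.7,325.2],[381.7,432.3,205.5],[425.7,379.6,136.1],[426.6,377.1,276.9],[412.5,236.6,356],[470,77.2,425.8]])
RS={1:[[-.454,.77,.448],[.551,.638,-.538],[-.701,.003,-.714]],3:[[-.452,.771,.449],[.55,.637,-.54],[-.702,.003,-.712]],4:[[-.635,.773,-.005],[.773,.635,.009],[.01,.002,-1]],5:[[.666,.746,-.003],[.746,-.666,.007],[.003,-.007,-1]],6:[[.526,.735,.427],[.535,-.677,.506],[.661,-.038,-.749]]}
def frames(q,s,c):
    R=np.eye(3);o=[R]
    for i in range(7):
        R=R@Ro.from_euler("zyzyzyz"[i],s[i]*q[i]+(c if i==6 else 0)).as_matrix();o.append(R)
    return o
best=min(((sum(np.linalg.norm(frames(Q[i],(a,1,b,e,d,f,g),c)[7]-np.array(R)) for i,R in RS.items()),(a,1,b,e,d,f,g),c) for a,b,d,e,f,g in itertools.product((1,-1),repeat=6) for c in(0,np.pi/2,np.pi,-np.pi/2)),key=lambda t:t[0])
S,C=best[1:]
def basis(q):
    f=frames(q,S,C); z=f[0][:,2]
    return np.c_[z,f[2][:,2],f[3][:,0],f[4][:,0],f[5][:,2],f[6][:,0],f[7][:,2]]
A=np.vstack([basis(q) for q in Q]);L=np.linalg.lstsq(A,P.ravel(),rcond=None)[0]
LO=np.array([-3.06,-.37,-1.25,.18,-1.1,.23,-2.94]);HI=np.array([3.06,2.12,1.32,2.47,4.24,1.98,2.94])
def ik(T,R,q0):
    def f(q): return np.r_[(basis(q)@L-T)/100,Ro.from_matrix(frames(q,S,C)[7].T@R).as_rotvec(),0.003*(q-q0)]
    r=least_squares(f,np.clip(q0,LO+.05,HI-.05),bounds=(LO+.03,HI-.03));return r.x,np.linalg.norm(r.fun[:3])*100,np.linalg.norm(r.fun[3:6])
if __name__=="__main__":
    print(best,L,np.abs(A@L-P.ravel()).max())
    rng=np.random.default_rng(0); q0=np.array(arm.get_state()["qpos"])
    for h in range(-180,180,30):
        res=[]
        for k in range(14):
            q=q0 if k==0 else rng.uniform(LO,HI)
            x,e,o=ik(np.array([*PEG,160])-155*rot(h,45)[:,2],rot(h,45),q); 
            if e<2 and o<.02: res.append((np.abs(x-q0).max(),x))
        if res: print(h,len(res),*min(res,key=lambda t:t[0]))
E
python3 kin.py
```

```text
(np.float64(0.006388130417785622), (-1, 1, -1, 1, -1, 1, -1), 1.5707963267948966) [386.95  549.965 -32.978  19.631 397.805 -46.233 210.188] 26.213115949271355
-180 7 1.4864171583847154 [ 0.069  1.021 -0.14   1.194  0.082  1.719  1.495]
-150 9 1.5382777591317787 [-0.001  1.007 -0.333  1.275  0.439  1.698  1.665]
-120 9 1.7696496454792094 [-0.142  0.92  -0.31   1.498  0.671  1.514  1.886]
-90 8 1.9433648589216772 [-0.38   0.793 -0.069  1.803  0.844  1.133  2.097]
-60 14 2.2835361258503304 [-1.267  1.297  1.27   2.129 -1.07   0.438 -2.126]
-30 6 3.042313824971644 [ 0.407  1.02  -1.19   2.382  1.943  1.541  2.189]
0 8 4.1561661949259605 [ 0.114  0.639 -0.138  2.44   3.057  0.721  1.695]
30 7 3.4387542051349773 [ 1.191  1.199 -1.22   2.316  2.34   0.498 -2.717]
60 3 0.4955438801947046 [ 0.991  0.884 -0.833  2.155 -0.718  0.26   0.583]
90 8 0.6638630226082742 [ 0.775  0.865 -0.536  1.826 -0.435  0.874  0.686]
120 8 1.0565035226692414 [ 0.605  0.957 -0.494  1.517 -0.174  1.289  0.809]
150 11 1.3648265275852753 [ 0.405  1.031 -0.464  1.284  0.035  1.598  1.038]
```

```bash
python3 -c "
from h import *
go([*PEG,260],rot(100,45.4))"
```

```text
t 11.15 tcp [469.952  77.241 425.83 ] target [ 551.165 -109.187  368.834] shift [-0.947  1.88  -0.169] turn [ 0.386  0.03  -0.44 ] q [ 0.537  0.389 -0.765  2.193 -1.099  0.233  0.158] F [ 0.055 -0.43  -1.62 ] gap 55.41164000497558
```

```bash
python3 -m crank '[[[-0.05,0.15,-0.1],[0.05,0,-0.05],1],[[-0.1,0.3,-0.2],[0.1,0,-0.1],1],[[-0.2,0.45,-0.3],[0.15,0.01,-0.16],1],[[-0.25,0.6,-0.4],[0.2,0.01,-0.22],1],[[-0.3,0.75,-0.5],[0.25,0.02,-0.28],1],[[-0.3,0.9,-0.5],[0.3,0.02,-0.34],1],[[-0.3,0.9,-0.5],[0.35,0.03,-0.4],1],[[-0.3,0.9,-0.5],[0.38,0.03,-0.44],1],[[-0.3,0.9,-0.5],[0.38,0.03,-0.44],1],[[-0.3,0.9,-0.5],[0.38,0.03,-0.44],1]]'; python3 -c "
from h import *
go([*PEG,260],rot(100,45.4))"
```

```text
time_s: 12.4
tcp_pos: [499.0, -22.2, 440.1]
tool_rot: [[-0.125, 0.985, -0.118], [0.694, 0.172, 0.699], [0.709, 0.005, -0.705]]
force: [-0.6, 0.9, -2.9]
finger_gap: 55.4
grasp_force: 64.4
t 12.4 tcp [498.982 -22.195 440.142] target [ 551.165 -109.187  368.834] shift [-1.174  0.361 -0.167] turn [0.003 0.003 0.001] q [ 0.669  0.568 -0.682  1.832 -0.482  1.085  0.491] F [-0.571  0.85  -2.859] gap 55.42211500239154
```

```bash
python3 -m crank '[[[-0.2,0.1,-0.05],[0,0,0],1],[[-0.4,0.15,-0.1],[0,0,0],1],[[-0.6,0.22,-0.12],[0,0,0],1],[[-0.8,0.3,-0.15],[0,0,0],1],[[-0.9,0.36,-0.17],[0,0,0],1],[[-1,0.36,-0.17],[0,0,0],1],[[-1,0.36,-0.17],[0,0,0],1],[[-1,0.36,-0.17],[0,0,0],1],[[-1,0.36,-0.17],[0,0,0],1],[[-1,0.36,-0.17],[0,0,0],1]]'; python3 - <<'E'
from h import *
a=snapshot("scene");b=snapshot("top")
go([*PEG,260],rot(100,45.4))
for n in("bottle_mouth","bottle_base","peg_tip","peg_foot"):
    r=[mark_of(c,n) for c in("scene","top")]; print(n,[(np.array(x[0]["position"]),x[0]["score"]) if x else 0 for x in r], tri(r[0][0]["position"],r[1][0]["position"]) if r[0] and r[1] else "")
c1=cv2.resize(a[130:250,240:400],(400,300),interpolation=cv2.INTER_CUBIC)
c2=cv2.resize(b[120:240,260:420],(400,300),interpolation=cv2.INTER_CUBIC)
cv2.imwrite("pics/d.png",np.hstack([c1,c2])[:,:,::-1])
E
```

```text
time_s: 13.65
tcp_pos: [549.2, -97.5, 382.1]
tool_rot: [[-0.126, 0.985, -0.118], [0.693, 0.172, 0.7], [0.71, 0.007, -0.705]]
force: [-0.3, -0.2, -2.0]
finger_gap: 55.4
grasp_force: 64.5
t 13.75 tcp [549.183 -97.615 381.926] target [ 551.165 -109.187  368.834] shift [-0.176 -0.001  0.009] turn [0.004 0.002 0.002] q [ 0.694  0.729 -0.616  1.692 -0.384  1.129  0.546] F [ 0.286 -0.064 -2.002] gap 55.20509799509051
bottle_mouth [(array([309.8, 185.5]), 0.5), (array([333.8, 184.5]), 0.85)] (array([532.444,   9.263, 163.324]), [np.float64(2.9263408092700143), np.float64(2.9263408092699)])
bottle_base [0, (array([341.3, 175.2]), 0.87)] 
peg_tip [(array([311.2, 204. ]), 0.68), (array([334.1, 187.6]), 0.88)] (array([534.372,  -0.846,  98.363]), [np.float64(4.3340307438452825), np.float64(4.334030743845247)])
peg_foot [(array([306.3, 227.4]), 0.69), (array([327.3, 188.3]), 0.71)] (array([543.957,   5.304,  -3.185]), [np.float64(11.001509957439575), np.float64(11.00150995743954)])
```

View pics/d.png

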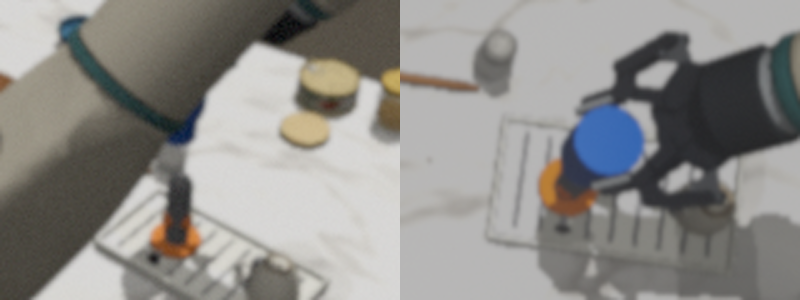

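Scene view: the arm hides most of the bottle, with the peg tip at about (311,201). Top view: the bottle hangs with its base disc at about (343,177), offset toward +y from the peg tip. I'll measure the base disc.

```bash
python3 - <<'E'
from h import *
b=snapshot("top")
hsv=cv2.cvtColor(b,cv2.COLOR_RGB2HSV)
v=hsv[150:200,320:365]
m=cv2.inRange(hsv,(100,120,130),(125,255,255)); m[:150]=0;m[200:]=0
n,l,st,ce=cv2.connectedComponentsWithStats(m);i=1+np.argmax(st[1:,4]);print(st[i],ce[i])
cnt=max(cv2.findContours((l==i).astype(np.uint8),0,1)[0],key=len);e=cv2.fitEllipse(cnt);print(e)
print("base",onz("top",e[0],293),onz("top",ce[i],293), "diam",e[1][0]*(1205.9-293)/471)
print("tip",onz("top",(333.2,188.8),110),onz("top",(334.1,187.6),110))
E
```

```text
[330 162  27  28 586] [342.983 175.857]
((342.9909362792969, 175.83998107910156), (25.919538497924805, 27.08960723876953), 154.1590576171875)
base [530.819   9.792 293.   ] [530.786   9.809 293.   ] diam 50.237678757442794
tip [532.329  -0.328 110.   ] [535.158  -2.542 110.   ]
```

```bash
python3 -m crank '[[[-0.06,0,0.03],[0,0,0],1],[[-0.12,0,0.07],[0,0,0],1],[[-0.2,0,0.12],[0,0,0],1],[[-0.28,0,0.17],[0,0,0],1],[[-0.355,-0.005,0.21],[0,0,0],1],[[-0.355,-0.005,0.21],[0,0,0],1],[[-0.355,-0.005,0.21],[0,0,0],1],[[-0.355,-0.005,0.21],[0,0,0],1],[[-0.355,-0.005,0.21],[0,0,0],1],[[-0.355,-0.005,0.21],[0,0,0],1]]'; cat >> h.py <<'E'
def look(name=None):
    b=snapshot("top");s=arm.get_state();R=np.array(s["tool_rot"]);p=np.array(s["tcp_pos"])
    off=np.array([-.702,0,-.712])*2.3; g=p+155*R[:,2]+R@off; ax=R@[-.712,0,.702]
    base=g-20.3*ax; rim=base+122*ax
    hsv=cv2.cvtColor(b,cv2.COLOR_RGB2HSV);m=cv2.inRange(hsv,(100,120,130),(125,255,255));m[:150]=0;m[200:]=0
    n,l,st,ce=cv2.connectedComponentsWithStats(m);i=1+np.argmax(st[1:,4])
    e=cv2.fitEllipse(max(cv2.findContours((l==i).astype(np.uint8),0,1)[0],key=len))
    print("t",s["time_s"],"base fk",base,"rim fk",rim,"base cam",onz("top",e[0],base[2])[:2],"F",np.array(s["force"]),"M",np.array(s["ft_torque"]),"x/y/z tool rows",R.T.tolist())
    if name: cv2.imwrite(name,cv2.resize(b[120:240,260:420],(800,600),interpolation=cv2.INTER_CUBIC)[:,:,::-1])
E
python3 -c "
from h import *
look()"
```

```text
time_s: 15.45
tcp_pos: [550.7, -107.7, 341.9]
tool_rot: [[-0.126, 0.985, -0.118], [0.693, 0.172, 0.7], [0.71, 0.007, -0.705]]
force: [-0.2, 0.2, -0.9]
finger_gap: 55.4
grasp_force: 64.4
t 15.5 base fk [532.744  -1.46  252.95 ] rim fk [533.598  -1.735 130.969] base cam [532.193  -0.333] F [ 0.075 -0.196 -1.921] M [-1.019 -0.166  0.008] x/y/z tool rows [[-0.1257985635968172, 0.6932223332798368, 0.7096601426309895], [0.9850594543759637, 0.17209143737586538, 0.006512182924137445], [-0.11761204335231266, 0.6998766561501871, -0.704514069011064]]
```

```bash
python3 -m crank '[[[-0.04,0,0.04],[0,0,0],1],[[-0.07,0,0.07],[0,0,0],1],[[-0.1,0,0.1],[0,0,0],1],[[-0.13,0,0.13],[0,0,0],1],[[-0.155,-0.001,0.155],[0,0,0],1],[[-0.18,-0.001,0.18],[0,0,0],1],[[-0.205,-0.001,0.205],[0,0,0],1],[[-0.23,-0.002,0.23],[0,0,0],1],[[-0.25,-0.002,0.247],[0,0,0],1],[[-0.25,-0.002,0.247],[0,0,0],1]]'; python3 -c "
from h import *
look('pics/e.png')"
```

```text
time_s: 16.75
tcp_pos: [550.7, -107.9, 306.4]
tool_rot: [[-0.125, 0.985, -0.118], [0.693, 0.172, 0.7], [0.71, 0.006, -0.704]]
force: [-0.6, -0.7, -2.4]
finger_gap: 55.6
grasp_force: 64.5
t 16.8 base fk [532.777  -1.55  217.664] rim fk [533.595  -1.797  95.683] base cam [532.263   0.054] F [-0.312 -0.414 -1.948] M [-0.931 -0.2   -0.002] x/y/z tool rows [[-0.12547313209419142, 0.6930716905354345, 0.7098648638303129], [0.9850888656876702, 0.17193252864359437, 0.006255580900197486], [-0.11771329500380531, 0.7000648808307517, -0.7043101183475732]]
```

View pics/e.png

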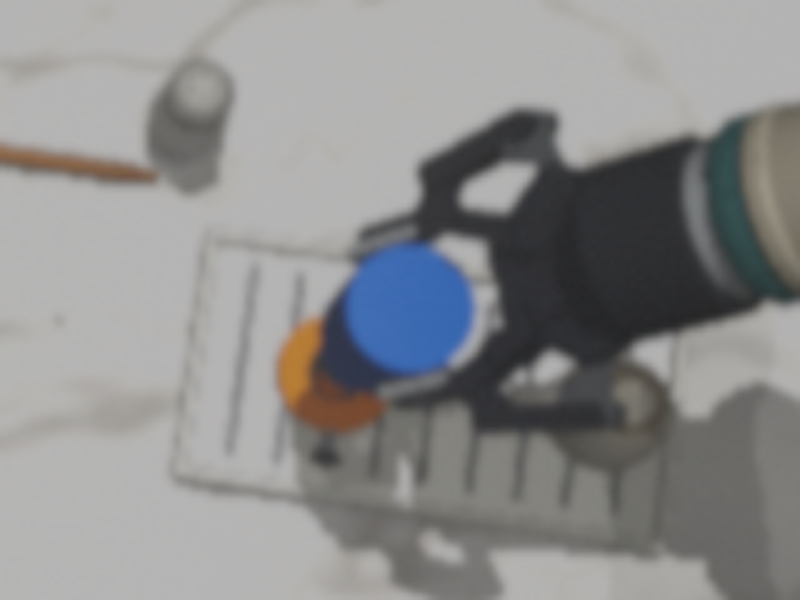

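The bottle's base disc is at about (342,182). The neck is over the peg with no side load, and the orange collar shows at lower left. I'll go on down slowly, feeling for the clips.

```bash
python3 -m crank '[[[-0.014,0,0.014],[0,0,0],1],[[-0.028,0,0.028],[0,0,0],1],[[-0.042,0,0.042],[0,0,0],1],[[-0.056,0,0.056],[0,0,0],1],[[-0.07,0,0.07],[0,0,0],1],[[-0.084,0,0.084],[0,0,0],1],[[-0.098,-0.001,0.098],[0,0,0],1],[[-0.112,-0.001,0.112],[0,0,0],1],[[-0.126,-0.001,0.126],[0,0,0],1],[[-0.14,-0.001,0.14],[0,0,0],1]]'; python3 -c "
from h import *
look()"
```

```text
time_s: 18.05
tcp_pos: [550.8, -107.8, 286.6]
tool_rot: [[-0.126, 0.985, -0.118], [0.693, 0.172, 0.7], [0.71, 0.006, -0.704]]
force: [0.8, 0.1, -2.2]
finger_gap: 55.6
grasp_force: 64.5
t 18.1 base fk [532.693  -1.53  197.517] rim fk [533.485  -1.795  75.535] base cam [532.153  -0.096] F [-0.33  -0.582 -2.088] M [-0.988 -0.156  0.014] x/y/z tool rows [[-0.1253113319494769, 0.6931791846689346, 0.7097884811877122], [0.9850928945898336, 0.17191782886546855, 0.006020726435075468], [-0.11785185239812938, 0.699962054728608, -0.7043891416159358]]
```

```bash
python3 -m crank '[[[-0.011,0,0.011],[0,0,0],1],[[-0.022,0,0.022],[0,0,0],1],[[-0.033,0,0.033],[0,0,0],1],[[-0.044,0,0.044],[0,0,0],1],[[-0.055,0,0.055],[0,0,0],1],[[-0.066,0,0.066],[0,0,0],1],[[-0.077,0,0.077],[0,0,0],1],[[-0.088,-0.001,0.088],[0,0,0],1],[[-0.1,-0.001,0.1],[0,0,0],1],[[-0.11,-0.001,0.11],[0,0,0],1]]'; python3 -c "
from h import *
look()"
```

```text
time_s: 19.35
tcp_pos: [550.7, -107.7, 271.1]
tool_rot: [[-0.126, 0.985, -0.118], [0.693, 0.172, 0.7], [0.71, 0.006, -0.704]]
force: [-0.0, 0.4, -2.0]
finger_gap: 55.4
grasp_force: 64.5
t 19.4 base fk [532.685  -1.405 182.088] rim fk [533.483  -1.656  60.106] base cam [531.986  -0.148] F [-0.491 -0.889 -2.423] M [-0.979 -0.2    0.052] x/y/z tool rows [[-0.12541604014138674, 0.6930884254591418, 0.7098586136476907], [0.9850765739561492, 0.17200867486655802, 0.006095835747927632], [-0.11787688627576258, 0.7000296067061864, -0.7043178184716846]]
```

```bash
python3 -m crank '[[[-0.008,0,0.008],[0,0,0],1],[[-0.016,0,0.016],[0,0,0],1],[[-0.024,0,0.024],[0,0,0],1],[[-0.032,0,0.032],[0,0,0],1],[[-0.04,0,0.04],[0,0,0],1],[[-0.048,0,0.048],[0,0,0],1],[[-0.055,0,0.055],[0,0,0],1],[[-0.062,0,0.062],[0,0,0],1],[[-0.07,0,0.07],[0,0,0],1],[[-0.078,-0.001,0.078],[0,0,0],1]]'; python3 -c "
from h import *
look()"
```

```text
time_s: 20.65
tcp_pos: [550.7, -107.7, 260.0]
tool_rot: [[-0.126, 0.985, -0.118], [0.693, 0.172, 0.7], [0.71, 0.006, -0.704]]
force: [-1.2, 1.2, 0.9]
finger_gap: 55.5
grasp_force: 64.6
t 20.7 base fk [532.673  -1.489 170.906] rim fk [533.482  -1.781  48.924] base cam [532.118  -0.472] F [-0.206  0.393 -1.219] M [-0.475  0.091  0.001] x/y/z tool rows [[-0.12539254520819434, 0.6933391490492137, 0.7096178788629295], [0.9850966679103695, 0.17189264959775535, 0.006121428440375279], [-0.11773387141387229, 0.6998097894499444, -0.7045601422958342]]
```

```bash
python3 -m crank '[[[-0.006,0,0.006],[0,0,0],1],[[-0.012,0,0.012],[0,0,0],1],[[-0.018,0,0.018],[0,0,0],1],[[-0.024,0,0.024],[0,0,0],1],[[-0.03,0,0.03],[0,0,0],1],[[-0.036,0,0.036],[0,0,0],1],[[-0.042,0,0.042],[0,0,0],1],[[-0.048,0,0.048],[0,0,0],1],[[-0.054,0,0.054],[0,0,0],1],[[-0.06,-0.001,0.06],[0,0,0],1]]'; python3 -c "
from h import *
look()"
```

```text
time_s: 21.95
tcp_pos: [550.7, -107.7, 251.7]
tool_rot: [[-0.126, 0.985, -0.118], [0.693, 0.172, 0.7], [0.71, 0.006, -0.704]]
force: [-1.1, 0.7, 0.4]
finger_gap: 55.8
grasp_force: 64.6
t 22.0 base fk [532.713  -1.401 162.64 ] rim fk [533.554  -1.673  40.659] base cam [531.968  -0.231] F [-1.028  0.857 -0.865] M [-0.424  0.041  0.097] x/y/z tool rows [[-0.1255900302452376, 0.6932231638842746, 0.7096962655652604], [0.9850922769852103, 0.1719073758886976, 0.0064078029897681734], [-0.1175599852292178, 0.6999210663848733, -0.7044786375068927]]
```

```bash
python3 -m crank '[[[-0.008,0,0.008],[0,0,0],1],[[-0.016,0,0.016],[0,0,0],1],[[-0.024,0,0.024],[0,0,0],1],[[-0.032,0,0.032],[0,0,0],1],[[-0.04,0,0.04],[0,0,0],1],[[-0.048,0,0.048],[0,0,0],1],[[-0.056,0,0.056],[0,0,0],1],[[-0.064,0,0.064],[0,0,0],1],[[-0.072,0,0.072],[0,0,0],1],[[-0.08,-0.001,0.08],[0,0,0],1]]'; python3 -c "
from h import *
look()"
```

```text
time_s: 23.25
tcp_pos: [550.6, -107.6, 240.3]
tool_rot: [[-0.126, 0.985, -0.118], [0.693, 0.172, 0.7], [0.71, 0.006, -0.704]]
force: [-0.7, 1.0, -0.7]
finger_gap: 55.3
grasp_force: 64.6
t 23.3 base fk [532.658  -1.403 151.18 ] rim fk [533.494  -1.698  29.198] base cam [532.074  -0.426] F [-0.141  1.472 -0.654] M [-0.515  0.016  0.011] x/y/z tool rows [[-0.12555736960717337, 0.6933585117174879, 0.7095698141594229], [0.9850934710108356, 0.17190322916728293, 0.0063350748760195585], [-0.11758486428597771, 0.6997880064925169, -0.7046066602439103]]
```

```bash
python3 -m crank '[[[-0.005,0,0.005],[0,0,0],1],[[-0.01,0,0.01],[0,0,0],1],[[-0.015,0,0.015],[0,0,0],1],[[-0.02,0,0.02],[0,0,0],1],[[-0.025,0,0.025],[0,0,0],1],[[-0.03,0,0.03],[0,0,0],1],[[-0.035,0,0.035],[0,0,0],1],[[-0.04,0,0.04],[0,0,0],1],[[-0.045,0,0.045],[0,0,0],1],[[-0.05,0,0.05],[0,0,0],1]]'; python3 -c "
from h import *
look()"
```

```text
time_s: 24.55
tcp_pos: [550.7, -107.5, 233.2]
tool_rot: [[-0.126, 0.985, -0.118], [0.693, 0.172, 0.7], [0.71, 0.006, -0.704]]
force: [-0.6, 0.9, -1.1]
finger_gap: 55.6
grasp_force: 64.5
t 24.6 base fk [532.759  -1.237 144.254] rim fk [533.603  -1.499  22.273] base cam [532.09   -0.587] F [ 0.395  1.566 -2.778] M [-0.701 -0.171  0.032] x/y/z tool rows [[-0.12561052945902199, 0.6931630483334136, 0.7097513531611997], [0.9850913607079816, 0.1719111819786495, 0.006446438489674794], [-0.1175457610784906, 0.6999796668017104, -0.7044227850635191]]
```

```bash
python3 -m crank '[[[-0.004,0,0.004],[0,0,0],1],[[-0.007,0,0.007],[0,0,0],1],[[-0.01,0,0.01],[0,0,0],1],[[-0.012,0,0.012],[0,0,0],1],[[-0.014,0,0.014],[0,0,0],1],[[-0.016,0,0.016],[0,0,0],1],[[-0.018,0,0.018],[0,0,0],1],[[-0.02,0,0.02],[0,0,0],1],[[-0.02,0,0.02],[0,0,0],1],[[-0.02,0,0.02],[0,0,0],1]]'; python3 -c "
from h import *
look()"
```

```text
time_s: 25.85
tcp_pos: [550.6, -107.5, 230.6]
tool_rot: [[-0.126, 0.985, -0.118], [0.693, 0.172, 0.7], [0.71, 0.006, -0.704]]
force: [-1.1, 1.7, -1.6]
finger_gap: 55.0
grasp_force: 64.5
t 25.9 base fk [532.586  -1.227 141.71 ] rim fk [533.394  -1.469  19.728] base cam [532.097  -0.677] F [-1.269  2.275  0.126] M [-0.451  0.039  0.107] x/y/z tool rows [[-0.12559862014796785, 0.6930155239892803, 0.7098975067760063], [0.985044869943897, 0.17218689289943392, 0.006186930648548403], [-0.11794740698352613, 0.7000579671880767, -0.7042778228528569]]
```

```bash
python3 -m crank '[[[-0.002,0,0.002],[0,0,0],1],[[-0.004,0,0.004],[0,0,0],1],[[-0.006,0,0.006],[0,0,0],1],[[-0.008,0,0.008],[0,0,0],1],[[-0.01,0,0.01],[0,0,0],1],[[-0.012,0,0.012],[0,0,0],1],[[-0.014,0,0.014],[0,0,0],1],[[-0.016,0,0.016],[0,0,0],1],[[-0.016,0,0.016],[0,0,0],1],[[-0.016,0,0.016],[0,0,0],1]]'; python3 -c "
from h import *
look()"
```

```text
time_s: 27.15
tcp_pos: [550.7, -107.0, 230.0]
tool_rot: [[-0.126, 0.985, -0.118], [0.691, 0.173, 0.702], [0.712, 0.006, -0.702]]
force: [-3.0, -1.2, 13.4]
finger_gap: 55.5
grasp_force: 65.4
t 27.2 base fk [532.616  -0.455 141.433] rim fk [533.386  -0.368  19.451] base cam [531.958   0.175] F [-2.882 -1.628 12.271] M [0.752 0.934 0.428] x/y/z tool rows [[-0.12570056158357773, 0.6910393394415947, 0.7118033437415827], [0.984965480779578, 0.17263487212516532, 0.0063405519462012], [-0.11850050839649516, 0.7018987336293265, -0.7023501955857347]]
```

A hard stop at rim z of about 19 mm, with 14 N, means the rim is on the collar. I'll relax the press, open, then check.

```bash
python3 -m crank '[[[0.006,0,-0.006],[0,0,0],1],[[0.01,0,-0.01],[0,0,0],1],[[0.01,0,-0.01],[0,0,0],0.5],[[0.01,0,-0.01],[0,0,0],0],[[0.01,0,-0.01],[0,0,0],0],[[0.01,0,-0.01],[0,0,0],0],[[0.01,0,-0.01],[0,0,0],0],[[0.01,0,-0.01],[0,0,0],0],[[0.01,0,-0.01],[0,0,0],0],[[0.01,0,-0.01],[0,0,0],0]]'; python3 -c "
from h import *
look('pics/f.png')"
```

```text
time_s: 28.45
tcp_pos: [550.7, -107.5, 229.6]
tool_rot: [[-0.126, 0.985, -0.118], [0.693, 0.172, 0.7], [0.71, 0.006, -0.704]]
force: [0.4, -0.6, -0.9]
finger_gap: 85.4
grasp_force: 0.0
t 28.5 base fk [532.72   -1.248 140.76 ] rim fk [533.558  -1.509  18.778] base cam [531.27    0.472] F [ 0.242  0.963 -0.209] M [-0.753 -0.071 -0.018] x/y/z tool rows [[-0.12566817771158223, 0.6931401662021066, 0.7097634951925649], [0.9850679914799071, 0.17204695345003646, 0.0063951520937722455], [-0.1176799102327653, 0.6999689677449114, -0.7044110184556536]]
```

View pics/f.png

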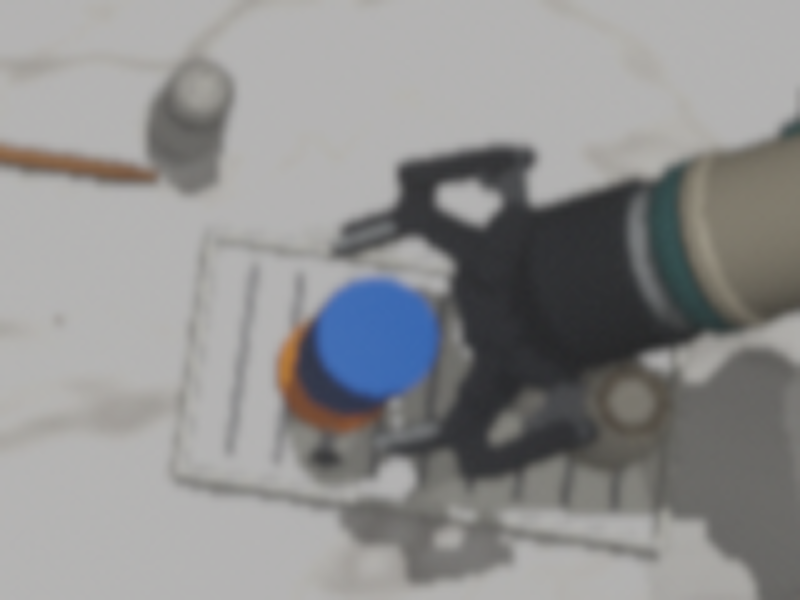

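The bottle stands free over the collar (base disc at about (336,188)) with the fingers open on both sides. I'll retreat along the tool axis.

```bash
python3 -m crank '[[[0,0,-0.08],[0,0,0],0],[[0,0,-0.18],[0,0,0],0],[[0,0,-0.3],[0,0,0],0],[[0,0,-0.42],[0,0,0],0],[[0,0,-0.55],[0,0,0],0],[[0,0,-0.7],[0,0,0],0],[[0,0,-0.85],[0,0,0],0],[[0,0,-1],[0,0,0],0],[[0,0,-1],[0,0,0],0],[[0,0,-1],[0,0,0],0]]'; python3 -m crank '[[[0.1,0,-0.2],[0,0,0],0],[[0.2,0,-0.4],[0,0,0],0],[[0.4,0,-0.6],[0,0,0],0],[[0.6,0,-0.8],[0,0,0],0],[[0.8,0,-1],[0,0,0],0],[[1,0,-1],[0,0,0],0],[[1,0,-1],[0,0,0],0],[[1,0,-1],[0,0,0],0],[[1,0,-1],[0,0,0],0],[[1,0,-1],[0,0,0],0]]'; python3 - <<'E'
from h import *
a=snapshot("scene");b=snapshot("top")
for n in("bottle_mouth","bottle_base"):
    r=[mark_of(c,n) for c in("scene","top")]; print(n,[np.array(x[0]["position"]) if x else 0 for x in r],tri(r[0][0]["position"],r[1][0]["position"]) if r[0] and r[1] else "")
m=cv2.inRange(cv2.cvtColor(b,cv2.COLOR_RGB2HSV),(100,120,130),(125,255,255));m[:150]=0;m[210:]=0;m[:,:300]=0;m[:,370:]=0
e=cv2.fitEllipse(max(cv2.findContours(m,0,1)[0],key=len))
for z in(140,173): print(z,e,onz("top",e[0],z))
c1=cv2.resize(a[130:250,240:400],(400,300),interpolation=cv2.INTER_CUBIC)
c2=cv2.resize(b[120:240,260:420],(400,300),interpolation=cv2.INTER_CUBIC)
cv2.imwrite("pics/g.png",np.hstack([c1,c2])[:,:,::-1])
E
```

```text
time_s: 29.75
tcp_pos: [562.3, -177.2, 299.9]
tool_rot: [[-0.126, 0.985, -0.118], [0.693, 0.172, 0.7], [0.71, 0.006, -0.704]]
force: [0.3, -0.2, -0.5]
finger_gap: 85.8
grasp_force: 0.0
time_s: 31.0
tcp_pos: [561.6, -178.6, 440.7]
tool_rot: [[-0.125, 0.985, -0.118], [0.693, 0.172, 0.7], [0.71, 0.005, -0.704]]
force: [0.1, 0.5, 0.4]
finger_gap: 85.5
grasp_force: 0.0
bottle_mouth [array([310.2, 225.5]), array([326.1, 192.9])] (array([536.792,   1.54 ,   9.367]), [np.float64(0.034817716418496604), np.float64(0.034817716418515395)])
bottle_base [array([314.9, 197.3]), 0] 
140 ((334.643798828125, 187.24334716796875), (21.592330932617188, 22.753128051757812), 84.56218719482422) [531.456   1.208 140.   ]
173 ((334.643798828125, 187.24334716796875), (21.592330932617188, 22.753128051757812), 84.56218719482422) [526.465   6.771 173.   ]
```

View pics/g.png

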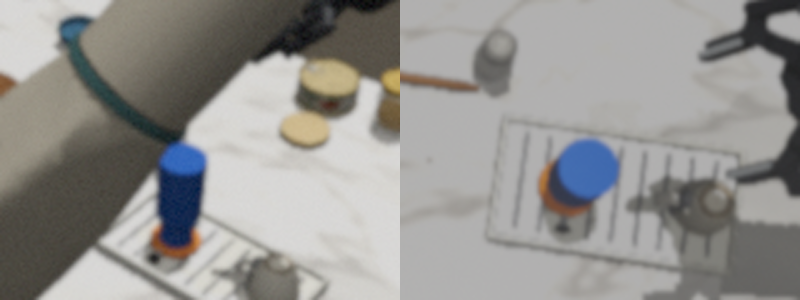

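The bottle stands upright with its rim on the orange collar (around (310,226) in scene), and the gripper is clear of it. I'll hand in the job.

```bash
python3 -c "
from station import arm
print(arm.job_done())"
```

```text
the job is handed in; nothing more can be done
None
```

The job is handed in: the bottle stands upside down on the tall peg with its rim on the collar, released at about 31 s; I took the clips as sprung from the force drop and the hard stop, and no verdict came back.

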